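# Take the hand lantern off its charging dock and cover the dock

## Robot

A 6-joint arm with a two-finger parallel gripper is mounted at the origin on the work surface. World frame = base frame: x ahead of the robot, y to its left, z up, the work surface at z = 0. Lengths are in m, angles in rad, forces in N, time in s.
With the tool pointing down it reaches from about 0.425 to 0.95 m from the base axis. Payload 3.5 kg.
Tool frame: the origin (TCP) lies midway between the tips of the shut fingers; the grasp point (between the pads) lies 19 mm behind it; z points along the fingers, y is the line along which they close (so a half turn about z gives the same grasp; the last joint's range is limited). The gripper opens to 85 mm and grips with 20 to 120 N. Pads are 22 mm wide; open, the fingers measure 114 mm over their backs; the gripper's body (76 mm by 85 mm) begins 54 mm behind the grasp point. The pads swing forward as they close: fully open they stand 13 mm farther back than shut.
Start: joints at [-1.385, 0.286, 1.577, -0, 1.279, -0.15], TCP at [0.222, -0.637, 0.231] pointing down, gripper open.
Joint ranges: [-2.77, 2.77], [-0.9, 2.22], [0.21, 2.48], [-1.53, 4.67], [0.24, 2.81], [-2.84, 2.84]. Speed limits (rad/s): [2.79, 2.79, 3.14, 3.14, 3.14, 3.14].

## Interface

Orientations are given as a unit quaternion [x, y, z, w].
In Python, from plant import * gives the robot as it stands.
- The arm moves only by the tool move_arm, never from a script. Its argument "moves" is a list of rows, each a list of 3 entries, a list of its own where there are three numbers: the opening, from 0 (shut) to 1 (fully open), then the shift along the tool's x, y, z in m, then the turn, a rotation vector about the tool's x, y, z in rad. A call has exactly 10 rows; each row shifts and turns the commanded pose from where the row before left it, along the tool's axes as they then stand; what a row does not reach is not made up. A row lasts 1/12 s, in which the tool goes at most 41.7 mm and 7.16 degrees, less where a joint would pass 70% of its speed; a pose out of reach is approached as far as the arm can. A call is refused whole if a number of a shift passes 0.0417 or a number of a turn 0.125, either way. A call with a gripper value outside its range is refused whole. The fingers move at their own pace and stop on an object; "grip_force" is the grip in N (left out, the last holds). Time passes only in rows, so rows that do not move let the fingers close, or fill a call up. It gives the time, the measured TCP pose, the force, the opening and the grip force at its end, in the units of the state.
- get_state(): the state, without advancing time (a new reading comes with each control period).
- read_camera(name): name is "scene" or "top"; returns the picture (420x560x3 uint8, red, green, blue); there is no depth.
- camera_params(name): a dict with "fx", "fy", "cx", "cy" (pixels), "rvec" (rotation vector, rad) and "tvec" (3), from world to camera coordinates, as OpenCV has them. Camera axes: x right, y down, z forward; pixel columns grow to the right and rows downward; lengths in m; the calibration is good to about 2 mm. A picture is of the moment at which its call begins. camera_params takes no time and is no camera call.
- sign_off(): hands the job in; it is judged then, once.
The state is a dict: "time": time; "qpos": joint angles; "dq": joint speeds; "joint_efforts": joint torques, N m; "eef_pos": TCP position; "tcp_rot": TCP orientation; "contact_force": force on the tool from outside, world axes, zero at the start; "wrist_torque": the same for the moment, N m; "opening": opening from 0.0 (shut) to 1.0 (fully open); "finger_force": force on a finger pad.
Only numpy, scipy, OpenCV 4.12 (cv2) and the standard library are available. Lean on these libraries where they do the work, as an engineer would, in place of code of your own. Each camera call takes 0.05 s, during which the arm holds its last target. There are 200 camera calls.

## Task

Lift the hand lantern by its orange handle out of its leaning charging dock and set it down gently on the round cork mat, upright, its base coming down flat rather than on its edge, with the whole base on the mat. Then lay the yellow dust cover in the dock's empty round recess, knob outwards, fully home, and let go. Leave the jar, the zoom lens and the lens hood where they stand.

Things in the scene. Friction and masses are not known exactly. Their poses are not given: they have to be found in the camera images.
- lamp: LED hand lantern, about 0.45 kg, 167 mm high: round black base 76 mm across, white diffuser, black cap with its top 125 mm up. Origin: centre of underside, z up its axis. Orange handle bar along its x: 84 long, 14 wide (y), 14 high, centre at z = 160 mm, 28 mm free below, posts at x = +-32 mm. Starts in the recess, leaning 28 degrees to the robot, axes along the dock face's; draw it out along z.
- dock_face: Blue 130 x 130 mm face of the fixed dock, leaning 28 degrees so that it looks up and towards the robot. Round recess in its middle, 81 mm across, 14 mm deep, 2 mm chamfer. Origin: centre of the recess floor, about 60 mm above the desk; z points out of the face, y runs level along it, x runs up the slope, away from the robot. Grey base below, 150 x 130 mm.
- cover: Yellow dust cover lying on the desk, about 0.1 kg: disc 76 mm across, 14 mm thick, with a black grip knob in its middle (44 mm along its x, 14 mm wide in y, from 14 to 46 mm above the underside). Origin: centre of the underside, z up through the knob. When home it is flush with the dock face, its origin at the recess floor's centre give or take 3 mm. Any turn about z is right.
- mat: Fixed round cork mat, 140 mm across and 4 mm thick, flat on the desk to the left or right of the dock (the dust cover lies on the other side). Origin at the centre of its underside, z up.
- jar: Bystander: loose closed glass jar with hinged lid, 76 mm across, 94 mm high, origin at the centre of its underside.
- zoom_lens: Bystander: loose black zoom lens standing on end, 72 mm across, 92 mm high, origin at the centre of its underside.
- lens_hood: Bystander: loose black plastic lens hood on the desk between robot and dock, an open cone 84 mm across at the top and 45 mm high, origin at the centre of its underside.
Mind the look-alikes: they are no part of the job. What is shaped like the lamp but purple is not meant. There is more than one size of the cover; the job needs the larger.

How it is judged:
On the way, in this order (a step that is already met when the one before it is completed fails the run):
1. the lantern is held by the fingers, clear of the dock (distance between lamp and dock_face above 0.06 m and contact force between lamp and the fingers above 1 N and contact force between lamp and dock_face below 0.1 N), for 0.2 s.
2. the lantern stands upright on the mat, let go (horizontal distance between lamp and mat below 0.034 m and angle between lamp's own z axis and vertical below 0.06 rad and z of lamp in the frame of mat below 0.008 m and contact force between lamp and the fingers below 0.1 N), for 0.2 s.
At the end, for the whole second after the job is handed in: The lantern stands upright (within 0.06 rad) and at rest on the cork mat with its whole base on it (centres within 34 mm); the dust cover lies at rest in the dock's recess, knob outwards, its underside within 3 mm of the recess floor, within 6 mm of its centre and parallel to it within 0.06 rad (horizontal distance between lamp and mat below 0.034 m and angle between lamp's own z axis and vertical below 0.06 rad and z of lamp in the frame of mat below 0.008 m and linear speed of each of lamp, cover below 0.02 m/s and distance between cover and dock_face below 0.006 m and z of cover in the frame of dock_face below 0.003 m and angle between the z axis of cover and the z axis of dock_face, either way round below 0.06 rad); the robot touches nothing.
It fails at once if the lantern comes down on the mat on its edge (leaning more than 0.25 rad) (contact force between lamp and mat above 1 N and angle between lamp's own z axis and vertical above 0.25 rad).
It fails at once if the lantern is slammed onto the mat (more than 70 N) (contact force between lamp and mat above 70 N).
It fails at once if the lantern is tipped over (leaning more than 0.9 rad) (angle between lamp's own z axis and vertical above 0.9 rad).
It fails at once if the jar, the zoom lens or the lens hood is moved by more than 20 mm (distance of any of jar, zoom_lens, lens_hood from where it was at the start of the episode above 0.02 m).
It also fails if it takes over 61 s, if anything falls off the work surface, if the arm or the gripper's body presses on something with over 40 N, if the wrist force passes 120 N, or if a joint passes its speed limit or range.

## Working session

There is one attempt and no reset: what is moved stays moved. The work goes in short steps, Python scripts to look and compute and a tool call to move; the robot and the scene stay as the last step left them, time stands still between calls to the robot, and variables do not carry over. Pictures are saved under pics/ and viewed, at most 10 in all, crops included, and the job is handed in when it is done.

Besides the shell and the picture viewer there is one more tool, called after "Request:" as name([rows], argument=value, ...), one row to a line, values as JSON. move_arm: Moves the arm, as the interface text tells. Its arguments: {"type":"object","properties":{"moves":{"type":"array"},"grip_force":{"type":"number"}},"required":["moves"]}

```bash
mkdir -p pics; python3 - <<'E'
from plant import *
import cv2,json
for n in("scene","top"):
    cv2.imwrite(f"pics/{n}0.png",read_camera(n)[:,:,::-1]); print(n,camera_params(n))
print(get_state())
E
```

```text
scene {'fx': 419.51559917624434, 'fy': 419.51559917624434, 'cx': 282.3969679808647, 'cy': 209.5540285164201, 'rvec': array([ 2.12977321,  1.63871639, -0.43227439]), 'tvec': array([-0.11770452, -0.43892996,  1.1844419 ])}
top {'fx': 474.62228829153753, 'fy': 474.62228829153753, 'cx': 284.8279626994551, 'cy': 207.66080143438532, 'rvec': array([ 2.18999257, -2.1545615 ,  0.10784151]), 'tvec': array([-0.01900289,  0.54955118,  1.16422554])}
{'time': 0.1, 'qpos': array([-1.38497900e+00,  2.87144853e-01,  1.57802838e+00, -1.84164319e-06,
        1.27860913e+00, -1.50025904e-01]), 'dq': array([ 5.74384032e-04, -2.00073650e-03, -3.30149838e-03, -1.44996119e-05,
        6.00253780e-04, -1.78275797e-04]), 'joint_efforts': array([ 6.24790009e-04, -4.07293117e+01, -2.93698221e+01, -1.31234247e-04,
        3.42176201e-03, -8.04665092e-06]), 'eef_pos': array([ 0.22235647, -0.63669428,  0.23004151]), 'tcp_rot': array([ 9.85933629e-01,  1.67133722e-01, -2.04735287e-05, -1.09466420e-03]), 'contact_force': array([0.3262058 , 0.31263382, 0.15175601]), 'wrist_torque': array([-0.03909437,  0.03425981, -0.03447206]), 'finger_force': 0.0, 'opening': 1.002603447373651}
```

View pics/scene0.png

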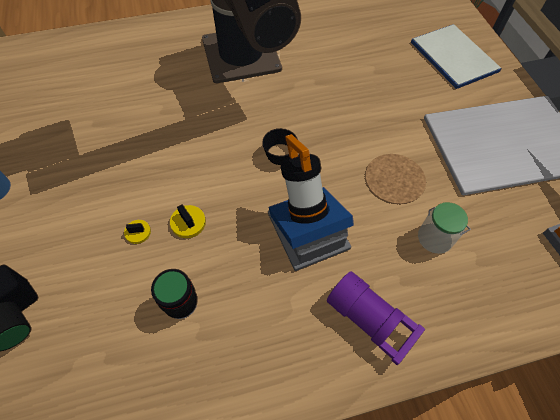

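View pics/top0.png

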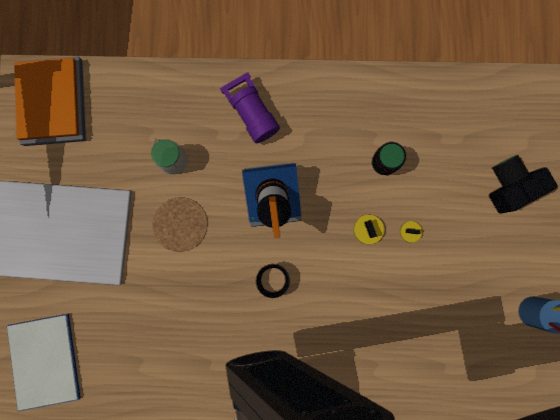

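The top picture shows:
- the lantern in its dock, orange handle at about (275,215), with the dock face corners around (243,167)–(300,222)
- the mat at (180,224)
- covers at (369,229), the larger, and (411,232), the smaller
- the hood at (272,281), the jar at (167,155) and the zoom lens at (390,157)
- the purple look-alike at (252,108), lying down, not meant

The larger yellow disc, (369,229) in top and (187,221) in scene, is the one meant. I'll confirm it in a crop.

```bash
cat > h.py <<'E'
import numpy as np, cv2
from scipy.spatial.transform import Rotation as R
from scipy.optimize import least_squares
from plant import *
C={n:camera_params(n) for n in("scene","top")}
def K(c): return np.array([[c['fx'],0,c['cx']],[0,c['fy'],c['cy']],[0,0,1.]])
def proj(n,P):
    c=C[n]; return cv2.projectPoints(np.array(P,float).reshape(-1,3),c['rvec'],c['tvec'],K(c),None)[0][:,0]
def ray(n,uv,z):
    c=C[n]; M=cv2.Rodrigues(c['rvec'])[0]; o=-M.T@c['tvec']
    d=M.T@np.array([(uv[0]-c['cx'])/c['fx'],(uv[1]-c['cy'])/c['fy'],1]); return o+d*(z-o[2])/d[2]
def crop(n,x0,y0,w,h,s,img=None):
    im=read_camera(n)[:,:,::-1] if img is None else img
    im=cv2.resize(im[y0:y0+h,x0:x0+w],None,fx=s,fy=s,interpolation=cv2.INTER_CUBIC)
    for k in range(0,w,20): cv2.line(im,(k*s,0),(k*s,6),(0,0,255),1); cv2.putText(im,str(x0+k),(k*s,16),0,.35,(0,0,255))
    for k in range(0,h,20): cv2.line(im,(0,k*s),(6,k*s),(0,0,255),1); cv2.putText(im,str(y0+k),(8,k*s+4),0,.35,(0,0,255))
    return im
E
python3 - <<'E'
from h import *
a=cv2.imread('pics/top0.png'); b=cv2.imread('pics/scene0.png')
A=crop("top",235,155,200,100,4,a); B=crop("scene",120,130,100,75,4,b)
B=np.hstack([crop("scene",255,125,100,150,3,b)[:,:300],crop("scene",120,190,125,150,4,b)[:,:500][:450]][::1]) if 0 else None
c1=crop("scene",260,125,100,65,4,b); c2=crop("scene",120,190,100,65,4,b)
c1=crop("scene",255,125,100,50,4,b)
D=crop("scene",255,125,100,150,4,b) 
cv2.imwrite('pics/c1.png',np.vstack([A,np.hstack([c2[:200],np.zeros((200,400,3),np.uint8)])]))
cv2.imwrite('pics/c2.png',crop("scene",240,125,130,150,4,b))
for n,uv,z in [("top",(180,224),.004),("scene",(395.5,178.5),.004),("top",(369.5,229.5),.014),("scene",(187.5,221.5),.014),("top",(411.5,232),.014),("top",(272.5,281),.045),("top",(167,152),.094),("top",(392,156),.092)]: print(n,uv,ray(n,uv,z).round(4))
E
```

```text
top (180, 224) [0.5058 0.2563 0.004 ]
scene (395.5, 178.5) [0.5086 0.2566 0.004 ]
top (369.5, 229.5) [ 0.4991 -0.2248  0.014 ]
scene (187.5, 221.5) [ 0.5049 -0.2235  0.014 ]
top (411.5, 232) [ 0.4945 -0.3309  0.014 ]
top (272.5, 281) [0.3682 0.0171 0.045 ]
top (167, 152) [0.6724 0.2741 0.094 ]
top (392, 156) [ 0.6721 -0.265   0.092 ]
```

View pics/c1.png

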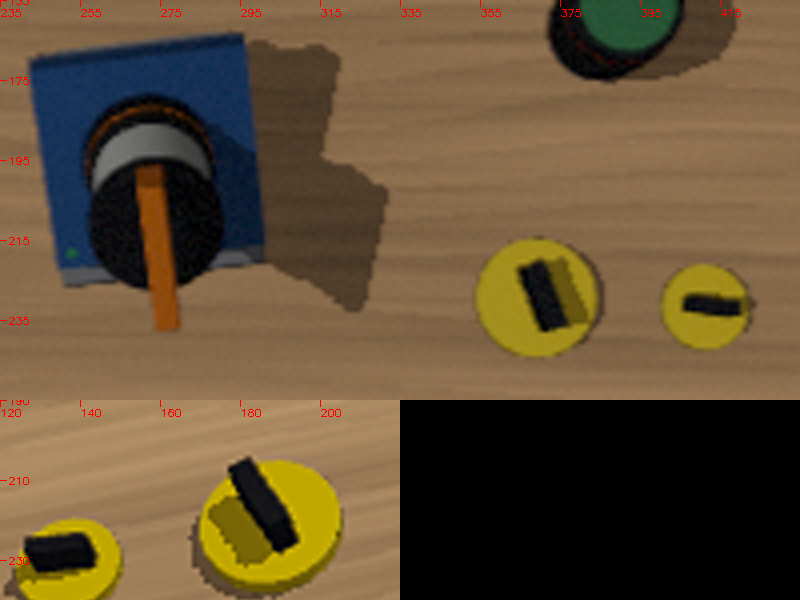

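View pics/c2.png

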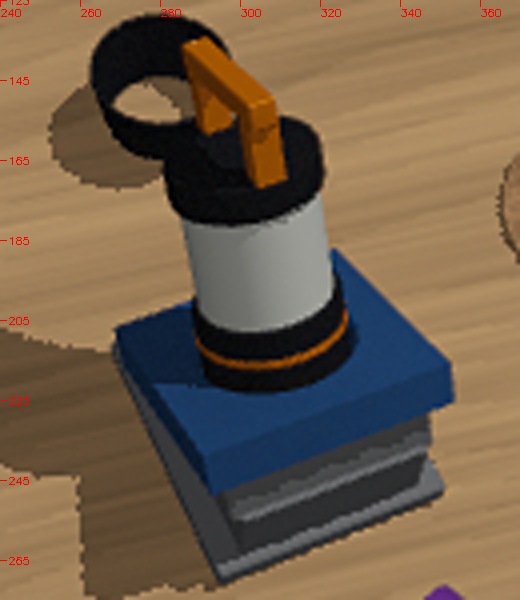

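The crops confirm the larger disc at top (369.5,229.5), about 30 px or 76 mm across, as the cover. They also give the dock face corners and the handle bar ends. Next I fit the dock and lamp pose to these points, and the knob direction.

```bash
cat > dockfit.py <<'E'
from h import *
def T(p,lean=np.radians(28)):
    # dock: z=(-sin,0,cos), x=(cos,0,sin), then yaw
    B=np.array([[np.cos(lean),0,-np.sin(lean)],[0,1,0],[np.sin(lean),0,np.cos(lean)]])
    return R.from_euler('z',p[3]).as_matrix()@B, np.array(p[:3])
L=.065;H=.014
pts={'top':([[L,L,H],[L,-L,H],[-L,-L,H],[-L,L,H],[.042,0,.167],[-.042,0,.167]],
 np.array([[32,72],[245,49],[263,247],[60,270],[149,165],[168,330]])/4+[235,155]-.375),
'scene':([[L,-L,H],[L,L,H],[-L,-L,H],[-L,L,H],[.042,0,.167],[-.042,0,.167]],
 np.array([[208,455],[452,367],[118,330],[333,252],[261,103],[196,42]])/4+[240,125]-.375)}
def res(p):
    A,o=T(p); return np.concatenate([(proj(n,np.array(a)@A.T+o)-b).ravel() for n,(a,b) in pts.items()])
E
python3 - <<'E'
from dockfit import *
s=least_squares(res,[.55,.02,.06,0],loss='soft_l1'); print(s.x.round(4)); print(res(s.x).reshape(-1,2).round(1))
# knob: top z=.046
for n,uvs,o in [('top',[(521,265),(545,260),(563,325),(540,332)],(235,155)),]:
    for uv in uvs:
        print(n, ray(n,np.array(uv)/4+o-.375,.046).round(4))
for uv in [(228,466),(250,457),(298,540),(275,553)]:
    print('scene',ray('scene',(np.array(uv)-[0,400])/4+[120,190]-.375,.046).round(4))
E
```

```text
[0.5832 0.0226 0.0581 0.1359]
[[-1.1 -0.2]
 [ 0.2 -0.9]
 [ 0.7 -0.5]
 [-0.8  0. ]
 [ 0.2  5.9]
 [-0.1  0.6]
 [-1.1  0.9]
 [-0.1 -0.4]
 [-0.7 -0.2]
 [ 1.  -0.4]
 [ 0.8  0.5]
 [-0.2  0. ]]
top [ 0.5185 -0.2077  0.046 ]
top [ 0.5218 -0.2225  0.046 ]
top [ 0.482  -0.2335  0.046 ]
top [ 0.4774 -0.2193  0.046 ]
scene [ 0.4815 -0.2369  0.046 ]
scene [ 0.4789 -0.2249  0.046 ]
scene [ 0.5344 -0.2083  0.046 ]
scene [ 0.5389 -0.2208  0.046 ]
```

```bash
cat >> dockfit.py <<'E'
DP=np.array([.5832,.0226,.0581,.1359]); DA,DO=T(DP)
RT=np.column_stack([DA[:,0],-DA[:,1],-DA[:,2]])   # tool looking into the dock, x up the slope
def down(psi): c,s=np.cos(psi),np.sin(psi); return np.column_stack([[c,s,0],[s,-c,0],[0,0,-1.]])
def seg(p1,R1,N,p0=None,R0=None):
    if p0 is None:
        st=get_state(); p0=st['eef_pos']; R0=R.from_quat(st['tcp_rot']).as_matrix(); print('q',st['qpos'].round(2))
    w=R.from_matrix(R0.T@R1).as_rotvec()/N; d=(p1-p0)/N; Ri=R0
    print('turn/row',w.round(4))
    for i in range(N):
        print(i,(Ri.T@d).round(4)); 
        if abs(w).max()<1e-3: break
        Ri=Ri@R.from_rotvec(w).as_matrix()
    return p1,R1
E
python3 - <<'E'
from dockfit import *
a=seg(np.array([.50,-.22,.33]),down(.136),14)
b=seg(DO+.26*DA[:,2],RT,10,*a); print(b[0], DO+.143*DA[:,2])
E
```

```text
q [-1.38  0.29  1.58 -0.    1.28 -0.15]
turn/row [-0.0002 -0.      0.0143]
0 [ 0.0285 -0.0216 -0.0071]
1 [ 0.0282 -0.022  -0.0071]
2 [ 0.0279 -0.0224 -0.0071]
3 [ 0.0276 -0.0228 -0.0071]
4 [ 0.0273 -0.0232 -0.0071]
5 [ 0.0269 -0.0236 -0.0071]
6 [ 0.0266 -0.0239 -0.0071]
7 [ 0.0262 -0.0243 -0.0071]
8 [ 0.0259 -0.0247 -0.0071]
9 [ 0.0255 -0.025  -0.0071]
10 [ 0.0252 -0.0254 -0.0071]
11 [ 0.0248 -0.0258 -0.0071]
12 [ 0.0244 -0.0261 -0.0071]
13 [ 0.0241 -0.0265 -0.0071]
turn/row [-0.      0.0489  0.    ]
0 [-0.0007 -0.0229  0.0042]
1 [-0.0009 -0.0229  0.0042]
2 [-0.0011 -0.0229  0.0041]
3 [-0.0013 -0.0229  0.0041]
4 [-0.0015 -0.0229  0.004 ]
5 [-0.0017 -0.0229  0.0039]
6 [-0.0019 -0.0229  0.0039]
7 [-0.0021 -0.0229  0.0038]
8 [-0.0022 -0.0229  0.0037]
9 [-0.0024 -0.0229  0.0035]
[0.46226284 0.00606271 0.28766637] [0.51668456 0.01350449 0.18436151]
```

Request:
move_arm([
  [1,[0.038,-0.029,-0.01],[0,0,0.02]],
  [1,[0.038,-0.03,-0.01],[0,0,0.02]],
  [1,[0.037,-0.031,-0.01],[0,0,0.02]],
  [1,[0.037,-0.032,-0.01],[0,0,0.02]],
  [1,[0.036,-0.033,-0.01],[0,0,0.02]],
  [1,[0.036,-0.033,-0.01],[0,0,0.02]],
  [1,[0.035,-0.034,-0.01],[0,0,0.02]],
  [1,[0.034,-0.035,-0.01],[0,0,0.02]],
  [1,[0.034,-0.036,-0.01],[0,0,0.02]],
  [1,[0.033,-0.036,-0.01],[0,0,0.02]],
], grip_force=115)

```text
time: 0.93
eef_pos: [0.4473, -0.2943, 0.3151]
tcp_rot: [0.998, 0.067, -0.0, -0.0]
contact_force: [1.0, -1.5, -0.6]
opening: 0.998
finger_force: 0.0
```

Request:
move_arm([
  [1,[0,-0.023,0.004],[0,0.049,0]],
  [1,[-0.001,-0.023,0.004],[0,0.049,0]],
  [1,[-0.001,-0.023,0.004],[0,0.049,0]],
  [1,[-0.001,-0.023,0.004],[0,0.049,0]],
  [1,[-0.002,-0.023,0.004],[0,0.049,0]],
  [1,[-0.002,-0.023,0.004],[0,0.049,0]],
  [1,[-0.002,-0.023,0.004],[0,0.049,0]],
  [1,[-0.002,-0.023,0.004],[0,0.049,0]],
  [1,[-0.002,-0.023,0.004],[0,0.049,0]],
  [1,[-0.002,-0.023,0.004],[0,0.049,0]],
])

```text
time: 1.77
eef_pos: [0.4096, -0.0682, 0.2717]
tcp_rot: [0.968, 0.065, 0.243, -0.017]
contact_force: [0.0, -0.1, 0.5]
opening: 1.001
finger_force: 0.0
```

```bash
python3 - <<'E'
from dockfit import *
st=get_state(); print(st['time'],st['eef_pos'],st['qpos'].round(2))
R0=R.from_quat(st['tcp_rot']).as_matrix()
print('tool-frame to pre',R0.T@(DO+.26*DA[:,2]-st['eef_pos']), R.from_matrix(R0.T@RT).as_rotvec())
E
```

```text
1.7667 [ 0.40960151 -0.06822961  0.27168127] [-0.62 -0.68  2.38  0.37  1.1   0.71]
tool-frame to pre [ 0.06235603 -0.06652142  0.01532035] [-0.00027721 -0.00313301 -0.00084887]
```

Request:
move_arm([
  [1,[0.012,-0.013,0.003],[0,0,0]],
  [1,[0.012,-0.013,0.003],[0,0,0]],
  [1,[0.012,-0.013,0.003],[0,-0.003,0]],
  [1,[0.012,-0.013,0.003],[0,0,0]],
  [1,[0.0145,-0.0145,0.003],[0,0,0]],
  [1,[0,0,0],[0,0,0]],
  [1,[0,0,0],[0,0,0]],
  [1,[0,0,0],[0,0,0]],
  [1,[0,0,0],[0,0,0]],
  [1,[0,0,0],[0,0,0]],
])

```text
time: 2.6
eef_pos: [0.4624, 0.0044, 0.2881]
tcp_rot: [0.968, 0.065, 0.24, -0.016]
contact_force: [0.3, 0.5, -0.0]
opening: 1.0
finger_force: 0.0
```

```bash
python3 - <<'E'
from dockfit import *
st=get_state(); print(st['time'],st['eef_pos'],st['qpos'].round(2))
R0=R.from_quat(st['tcp_rot']).as_matrix()
print('tool-frame to grasp',R0.T@(DO+.143*DA[:,2]-st['eef_pos']), R.from_matrix(R0.T@RT).as_rotvec())
b=read_camera('scene')[:,:,::-1].copy(); a=read_camera('top')[:,:,::-1].copy()
A=crop('top',225,140,100,120,4,a);B=crop('scene',240,85,100,120,4,b)
cv2.imwrite('pics/pre.png',np.hstack([A,B]))
E
```

```text
2.6 [0.46235701 0.00435771 0.28813761] [-0.33 -0.55  2.27  0.25  0.99  1.01]
tool-frame to grasp [ 0.00015712 -0.00178005  0.1174795 ] [ 0.00066377  0.00220575 -0.00135216]
```

View pics/pre.png

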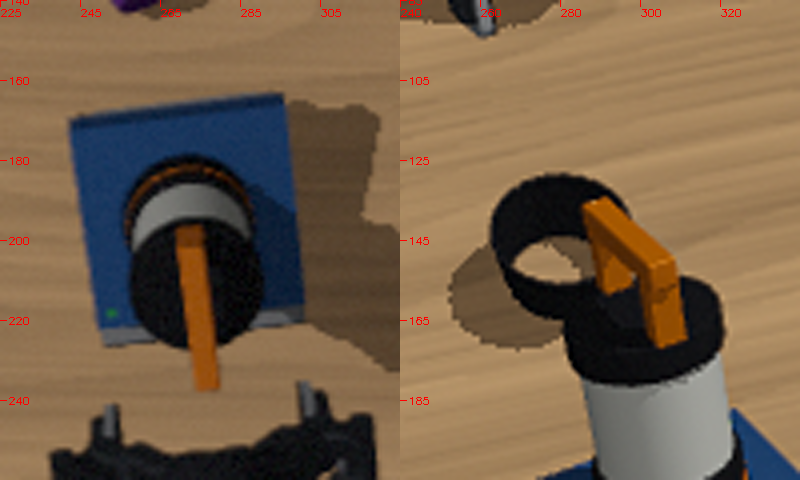

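The finger tips sit at top pixels (251,243) and (301,240). Their middle is in line with the handle bar, whose near end is at (277,236). I'll go down along the lamp axis and close.

Request:
move_arm([
  [1,[0,-0.002,0.013],[0,0.002,0]],
  [1,[0,0,0.013],[0,0,0]],
  [1,[0,0,0.013],[0,0,0]],
  [1,[0,0,0.013],[0,0,0]],
  [1,[0,0,0.013],[0,0,0]],
  [1,[0,0,0.013],[0,0,0]],
  [1,[0,0,0.013],[0,0,0]],
  [1,[0,0,0.013],[0,0,0]],
  [1,[0,0,0.0135],[0,0,0]],
  [1,[0,0,0],[0,0,0]],
])

```text
time: 3.53
eef_pos: [0.5161, 0.0144, 0.1819]
tcp_rot: [0.969, 0.065, 0.239, -0.017]
contact_force: [-0.9, 0.1, -0.1]
opening: 1.002
finger_force: 0.0
```

```bash
python3 - <<'E'
from dockfit import *
st=get_state(); print(st['time'],st['eef_pos'],st['qpos'].round(2),st['contact_force'])
R0=R.from_quat(st['tcp_rot']).as_matrix()
print('tool-frame to grasp',R0.T@(DO+.143*DA[:,2]-st['eef_pos']), R.from_matrix(R0.T@RT).as_rotvec())
E
```

```text
3.5333 [0.51608586 0.01442382 0.18188238] [-0.26 -0.27  2.29  0.28  0.7   1.  ] [-0.8511989   0.07141362 -0.06291211]
tool-frame to grasp [ 0.00157025  0.00098689 -0.00197738] [-0.00137413  0.00450659 -0.00150445]
```

Request:
move_arm([
  [0.6,[0.0015,0.001,-0.001],[0,0.004,0]],
  [0.3,[0,0,0],[0,0,0]],
  [0,[0,0,0],[0,0,0]],
  [0,[0,0,0],[0,0,0]],
  [0,[0,0,0],[0,0,0]],
  [0,[0,0,0],[0,0,0]],
  [0,[0,0,0],[0,0,0]],
  [0,[0,0,0],[0,0,0]],
  [0,[0,0,0],[0,0,0]],
  [0,[0,0,0],[0,0,0]],
], grip_force=115)

```text
time: 4.37
eef_pos: [0.5185, 0.0132, 0.1874]
tcp_rot: [0.967, 0.066, 0.244, -0.016]
contact_force: [-5.5, -2.0, 4.7]
opening: 0.138
finger_force: 113.1
```

Request:
move_arm([
  [0,[0,0,-0.004],[0,0,0]],
  [0,[0,0,-0.008],[0,0,0]],
  [0,[0,0,-0.01],[0,0,0]],
  [0,[0,0,-0.01],[0,0,0]],
  [0,[0,0,-0.01],[0,0,0]],
  [0,[0,0,-0.012],[0,0,0]],
  [0,[0,0,-0.012],[0,0,0]],
  [0,[0,0,-0.012],[0,0,0]],
  [0,[0,0,-0.012],[0,0,0]],
  [0,[0,0,0],[0,0,0]],
])

```text
time: 5.2
eef_pos: [0.4758, 0.0077, 0.2682]
tcp_rot: [0.967, 0.066, 0.245, -0.016]
contact_force: [1.3, 0.6, -3.0]
opening: 0.135
finger_force: 112.9
```

```bash
python3 - <<'E'
from dockfit import *
st=get_state(); print(st['time'],st['eef_pos'],st['qpos'].round(2),st['contact_force'])
a=read_camera('top')[:,:,::-1].copy(); b=read_camera('scene')[:,:,::-1].copy()
cv2.imwrite('pics/lift.png',np.hstack([crop('top',225,140,100,130,4,a),crop('scene',230,75,100,130,4,b)]))
# go upright above the mat, mat centre .507,.2565
m=np.array([.507,.2565]); p=np.array([*m,.143+.004+.06])
seg(np.array([.50,.10,.31]),down(.136),10)
E
```

```text
5.2 [0.47579999 0.00770946 0.26824438] [-0.31 -0.5   2.28  0.26  0.92  1.01] [ 1.29686395  0.61818547 -3.04042847]
q [-0.31 -0.49  2.28  0.26  0.92  1.01]
turn/row [ 0.     -0.0493 -0.    ]
0 [ 0.0053 -0.0088 -0.0022]
1 [ 0.0052 -0.0088 -0.0024]
2 [ 0.0051 -0.0088 -0.0027]
3 [ 0.0049 -0.0088 -0.0029]
4 [ 0.0048 -0.0088 -0.0032]
5 [ 0.0046 -0.0088 -0.0034]
6 [ 0.0045 -0.0088 -0.0036]
7 [ 0.0043 -0.0088 -0.0038]
8 [ 0.0041 -0.0088 -0.004 ]
9 [ 0.0039 -0.0088 -0.0042]
```

View pics/lift.png

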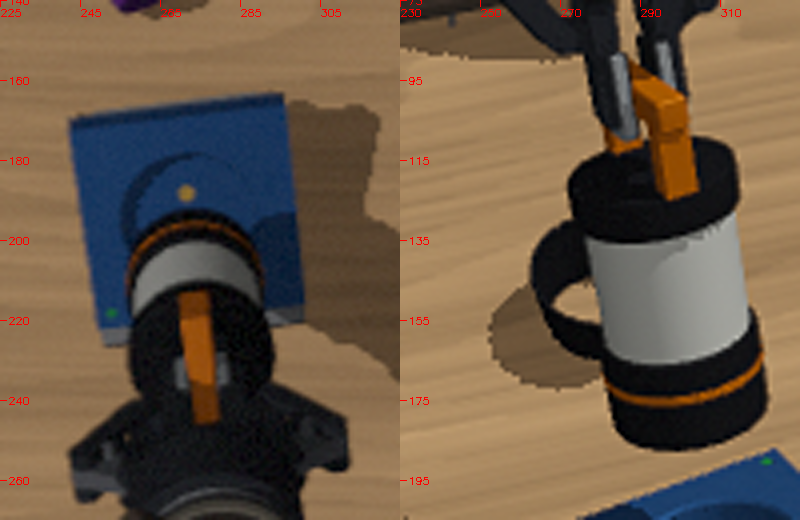

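The lantern is clear of the dock: its base is at scene (302,180) and the empty recess at top (272,190). Now I bring it upright and over the mat.

Request:
move_arm([
  [0,[0.005,-0.009,-0.002],[0,-0.049,0]],
  [0,[0.005,-0.009,-0.0025],[0,-0.049,0]],
  [0,[0.005,-0.009,-0.0025],[0,-0.049,0]],
  [0,[0.005,-0.009,-0.003],[0,-0.049,0]],
  [0,[0.005,-0.009,-0.003],[0,-0.049,0]],
  [0,[0.0045,-0.009,-0.0035],[0,-0.049,0]],
  [0,[0.0045,-0.009,-0.0035],[0,-0.049,0]],
  [0,[0.0045,-0.009,-0.004],[0,-0.049,0]],
  [0,[0.004,-0.009,-0.004],[0,-0.049,0]],
  [0,[0.004,-0.009,-0.004],[0,-0.049,0]],
])

```text
time: 6.13
eef_pos: [0.5004, 0.1029, 0.3082]
tcp_rot: [0.998, 0.068, 0.0, -0.001]
contact_force: [-0.3, -0.2, -3.7]
opening: 0.134
finger_force: 112.8
```

```bash
python3 - <<'E'
from dockfit import *
seg(np.array([.507,.2565,.21]),down(.136),10); st=get_state(); print(st['eef_pos'])
E
```

```text
q [ 0.   -0.13  1.88  0.    1.39  1.44]
turn/row [-0.0001 -0.     -0.    ]
0 [ 0.0027 -0.0151  0.0098]
[0.50040953 0.10291715 0.30823062]
```

Request:
move_arm([
  [0,[0.0027,-0.015,0.005],[0,0,0]],
  [0,[0.0027,-0.017,0.009],[0,0,0]],
  [0,[0.0027,-0.017,0.011],[0,0,0]],
  [0,[0.0027,-0.017,0.012],[0,0,0]],
  [0,[0.0027,-0.017,0.012],[0,0,0]],
  [0,[0.0027,-0.017,0.012],[0,0,0]],
  [0,[0.0027,-0.017,0.012],[0,0,0]],
  [0,[0.0027,-0.017,0.012],[0,0,0]],
  [0,[0.0027,-0.017,0.013],[0,0,0]],
  [0,[0,0,0],[0,0,0]],
])

```text
time: 6.97
eef_pos: [0.5019, 0.2576, 0.2065]
tcp_rot: [0.998, 0.069, -0.002, -0.001]
contact_force: [-2.3, -0.9, -5.8]
opening: 0.14
finger_force: 112.8
```

```bash
python3 - <<'E'
from dockfit import *
st=get_state(); print(st['time'],st['eef_pos'],st['qpos'].round(2),st['contact_force'])
a=read_camera('top')[:,:,::-1].copy(); b=read_camera('scene')[:,:,::-1].copy()
p=st['eef_pos']; R0=R.from_quat(st['tcp_rot']).as_matrix()
# overlay upright lamp model
Rl=np.column_stack([R0[:,0],-R0[:,1],-R0[:,2]]); o=p-.145*Rl[:,2]
print('base',o)
t=np.linspace(0,2*np.pi,60)
for n,im in (('scene',b),('top',a)):
    for z in (0,.125):
        q=proj(n,np.c_[.038*np.cos(t),.038*np.sin(t),0*t+z]@Rl.T+o)
        cv2.polylines(im,[np.int32(q*16)],True,(0,255,255) if z else (0,255,0),1,0,4)
    q=proj(n,np.c_[.070*np.cos(t)+.507,.070*np.sin(t)+.2565,0*t+.004]); cv2.polylines(im,[np.int32(q*16)],True,(255,0,255),1,0,4)
cv2.imwrite('pics/mat.png',np.hstack([crop('top',120,150,100,130,4,a),crop('scene',340,75,100,130,4,b)]))
E
```

```text
6.9667 [0.5019466  0.25755787 0.20652298] [0.29 0.07 1.87 0.   1.2  1.72] [-2.3081575  -0.86667142 -5.81781527]
base [0.50147332 0.25787654 0.0615241 ]
```

View pics/mat.png

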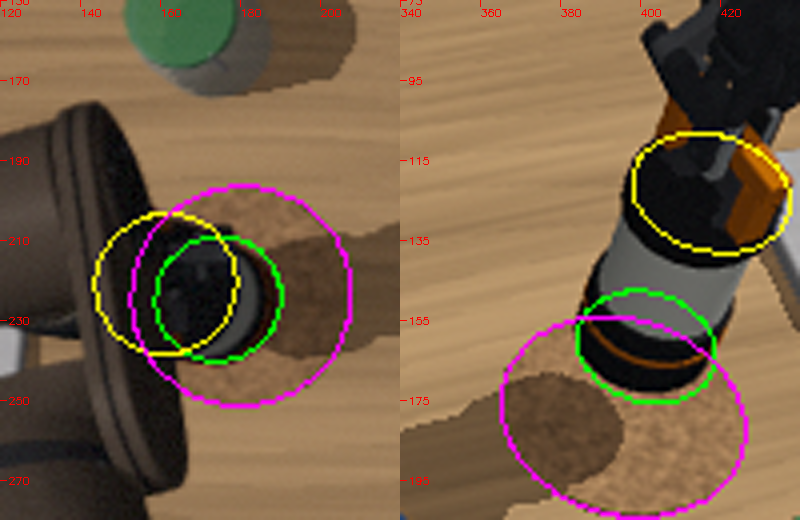

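```bash
python3 - <<'E'
from dockfit import *
st=get_state(); print(st['time'],st['eef_pos'],st['contact_force'])
p=st['eef_pos']; R0=R.from_quat(st['tcp_rot']).as_matrix()
b=read_camera('scene')[:,:,::-1].copy(); t=np.linspace(0,2*np.pi,60); ims=[]
for e in (.05,.1):
    Re=R0@R.from_rotvec([0,-e,0]).as_matrix(); Rl=np.column_stack([Re[:,0],-Re[:,1],-Re[:,2]])
    g=p-.019*R0[:,2]; o=g-.164*Rl[:,2]; im=b.copy(); im=cv2.resize(im[85:205,340:440],None,fx=4,fy=4,interpolation=cv2.INTER_CUBIC)
    for z in (0,.125):
        q=(proj('scene',np.c_[.038*np.cos(t),.038*np.sin(t),0*t+z]@Rl.T+o)-[340,85]+.5)*4-.5
        cv2.polylines(im,[np.int32(q)],True,(0,255,0),1)
    ims.append(im)
cv2.imwrite('pics/tilt.png',np.hstack(ims))
E
```

```text
7.0667 [0.50324813 0.25538613 0.20922272] [ 0.38226745  0.34895367 -4.15328976]
```

View pics/tilt.png

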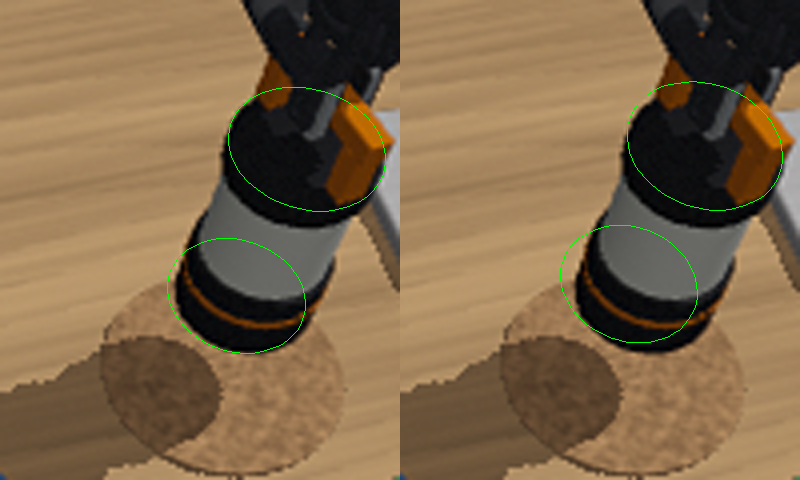

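The upright model overlaps the lantern to within about 2 px. The base is at scene (402,172) and its lean is below 0.05 rad. I'll lower it slowly.

Request:
move_arm([
  [0,[0.003,0,0.004],[0,0.01,0]],
  [0,[0,0,0.006],[0,0.01,0]],
  [0,[0,0,0.008],[0,0,0]],
  [0,[0,0,0.008],[0,0,0]],
  [0,[0,0,0.008],[0,0,0]],
  [0,[0,0,0.006],[0,0,0]],
  [0,[0,0,0.005],[0,0,0]],
  [0,[0,0,0.004],[0,0,0]],
  [0,[0,0,0.002],[0,0,0]],
  [0,[0,0,0],[0,0,0]],
])

```text
time: 7.95
eef_pos: [0.5077, 0.2554, 0.1598]
tcp_rot: [0.998, 0.068, 0.011, -0.001]
contact_force: [-0.2, -0.5, -4.7]
opening: 0.138
finger_force: 112.8
```

Request:
move_arm([
  [0,[0,0,0.001],[0,0,0]],
  [0,[0,0,0.001],[0,0,0]],
  [0,[0,0,0.001],[0,0,0]],
  [0,[0,0,0],[0,0,0]],
  [0,[0,0,0],[0,0,0]],
  [0,[0,0,0],[0,0,0]],
  [0,[0,0,0],[0,0,0]],
  [0,[0,0,0],[0,0,0]],
  [0,[0,0,0],[0,0,0]],
  [0,[0,0,0],[0,0,0]],
])

```text
time: 8.78
eef_pos: [0.508, 0.2555, 0.1575]
tcp_rot: [0.998, 0.068, 0.011, -0.001]
contact_force: [0.2, 0.3, -4.6]
opening: 0.139
finger_force: 112.8
```

Request:
move_arm([
  [0,[0,0,0.001],[0,0,0]],
  [0,[0,0,0.001],[0,0,0]],
  [0,[0,0,0.001],[0,0,0]],
  [0,[0,0,0.001],[0,0,0]],
  [0,[0,0,0.001],[0,0,0]],
  [0,[0,0,0.001],[0,0,0]],
  [0,[0,0,0],[0,0,0]],
  [0,[0,0,0],[0,0,0]],
  [0,[0,0,0],[0,0,0]],
  [0,[0,0,0],[0,0,0]],
])

```text
time: 9.62
eef_pos: [0.5082, 0.2555, 0.1515]
tcp_rot: [0.998, 0.068, 0.012, -0.001]
contact_force: [0.8, 1.1, -4.9]
opening: 0.134
finger_force: 112.8
```

Request:
move_arm([
  [0,[0,0,0.001],[0,0,0]],
  [0,[0,0,0.001],[0,0,0]],
  [0,[0,0,0],[0,0,0]],
  [0,[0,0,0],[0,0,0]],
  [0,[0,0,0],[0,0,0]],
  [0,[0,0,0],[0,0,0]],
  [0,[0,0,0],[0,0,0]],
  [0,[0,0,0],[0,0,0]],
  [0,[0,0,0],[0,0,0]],
  [0,[0,0,0],[0,0,0]],
])

```text
time: 10.45
eef_pos: [0.5081, 0.2555, 0.1494]
tcp_rot: [0.998, 0.068, 0.011, -0.001]
contact_force: [-0.6, 0.4, -4.6]
opening: 0.14
finger_force: 112.8
```

Request:
move_arm([
  [0,[0,0,0.001],[0,0,0]],
  [0,[0,0,0.001],[0,0,0]],
  [0,[0,0,0.001],[0,0,0]],
  [0,[0,0,0],[0,0,0]],
  [0,[0,0,0],[0,0,0]],
  [0,[0,0,0],[0,0,0]],
  [0,[0,0,0],[0,0,0]],
  [0,[0,0,0],[0,0,0]],
  [0,[0,0,0],[0,0,0]],
  [0,[0,0,0],[0,0,0]],
])

```text
time: 11.28
eef_pos: [0.5091, 0.2557, 0.1475]
tcp_rot: [0.998, 0.068, 0.013, -0.001]
contact_force: [1.3, -0.3, 5.0]
opening: 0.138
finger_force: 114.1
```

Request:
move_arm([
  [0,[0,0,0],[0,0,0]],
  [0,[0,0,0],[0,0,0]],
  [0,[0,0,0],[0,0,0]],
  [0.25,[0,0,0],[0,0,0]],
  [0.35,[0,0,0],[0,0,0]],
  [0.5,[0,0,0],[0,0,0]],
  [0.7,[0,0,0],[0,0,0]],
  [0.9,[0,0,0],[0,0,0]],
  [0.9,[0,0,0],[0,0,0]],
  [0.9,[0,0,0],[0,0,0]],
], grip_force=20)

```text
time: 12.12
eef_pos: [0.5081, 0.2555, 0.1463]
tcp_rot: [0.998, 0.068, 0.011, -0.001]
contact_force: [0.5, -0.3, 0.2]
opening: 0.899
finger_force: 0.0
```

Request:
move_arm([
  [0.9,[0,0,-0.005],[0,-0.012,0]],
  [0.9,[0,0,-0.01],[0,-0.012,0]],
  [0.9,[0,0,-0.01],[0,0,0]],
  [0.9,[0,0,-0.01],[0,0,0]],
  [0.9,[0,0,-0.01],[0,0,0]],
  [0.9,[0,0,-0.015],[0,0,0]],
  [0.9,[0,0,-0.03],[0,0,0]],
  [0.9,[0,0,-0.03],[0,0,0]],
  [0.9,[0,0,-0.03],[0,0,0]],
  [0.9,[0,0,-0.02],[0,0,0]],
])

```text
time: 12.95
eef_pos: [0.5088, 0.2557, 0.3212]
tcp_rot: [0.998, 0.068, 0.002, -0.001]
contact_force: [0.7, 0.8, 0.3]
opening: 0.903
finger_force: 0.0
```

```bash
python3 - <<'E'
from dockfit import *
st=get_state(); print(st['time'],st['eef_pos'],st['contact_force'])
a=read_camera('top')[:,:,::-1].copy(); b=read_camera('scene')[:,:,::-1].copy()
t=np.linspace(0,2*np.pi,60)
for n,im in (('scene',b),('top',a)):
    for z in (.004,.129):
        q=proj(n,np.c_[.038*np.cos(t)+.508,.038*np.sin(t)+.2555,0*t+z]); cv2.polylines(im,[np.int32(q*16)],True,(0,255,0),1,0,4)
cv2.imwrite('pics/stood.png',np.hstack([crop('top',120,150,100,130,4,a),crop('scene',340,85,100,130,4,b)]))
print('up'); w=seg(np.array([.53,.0,.32]),down(.275),8)
seg(np.array([.501,-.2235,.15]),down(.275),10,*w)
E
```

```text
12.95 [0.50880384 0.25573027 0.32116547] [0.68169826 0.78593498 0.29432218]
up
q [ 0.29 -0.01  1.74  0.    1.4   1.72]
turn/row [-0.0001 -0.0012 -0.0174]
0 [-0.0019  0.0321  0.0003]
1 [-0.0024  0.032   0.0003]
2 [-0.003   0.032   0.0003]
3 [-0.0035  0.0319  0.0003]
4 [-0.0041  0.0319  0.0003]
5 [-0.0046  0.0318  0.0003]
6 [-0.0052  0.0317  0.0004]
7 [-0.0057  0.0316  0.0004]
turn/row [0. 0. 0.]
0 [-0.0089  0.0207  0.017 ]
```

View pics/stood.png

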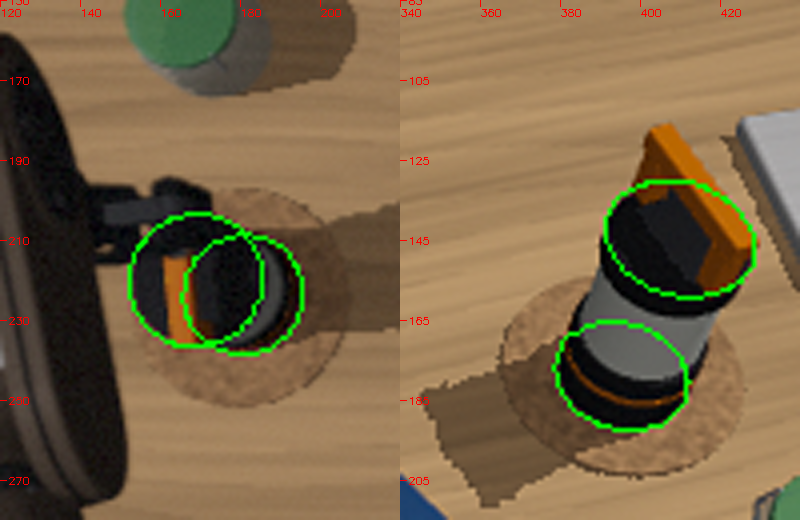

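The lantern stands upright on the mat and matches the upright model: base at scene (396,178), mat around it. Next I refine the cover's position by image code and move over to it.

```bash
cat > cov.py <<'E'
from dockfit import *
t=np.linspace(0,2*np.pi,90)
def model(n,A,o):   # hull of disc
    P=np.vstack([np.c_[.038*np.cos(t),.038*np.sin(t),0*t+z] for z in (0,.014)])
    return cv2.convexHull(proj(n,P@A.T+o).astype(np.float32))
def mask(im,x0,y0,w,h):
    hsv=cv2.cvtColor(im,cv2.COLOR_BGR2HSV); m=cv2.inRange(hsv,(20,140,60),(35,255,255))
    k=np.zeros_like(m); k[y0:y0+h,x0:x0+w]=m[y0:y0+h,x0:x0+w]; return k
def stats(c):
    m=cv2.moments(c); return np.array([m['m10']/m['m00'],m['m01']/m['m00']]),m['m00']
E
python3 - <<'E'
from cov import *
for n,f,box in (('top','pics/top0.png',(345,205,48,50)),('scene','pics/scene0.png',(162,195,52,55))):
    m=mask(cv2.imread(f),*box); pts=cv2.findNonZero(m); h=cv2.convexHull(pts)
    print(n,'img',stats(h), h[:,0].min(0),h[:,0].max(0))
    for o in ([.501,-.2235,0],[.506,-.2235,0]):
        c=model(n,np.eye(3),np.array(o)); print('mod',stats(c),c[:,0].min(0),c[:,0].max(0))
E
```

```text
top img (array([368.71777003, 229.06295006]), 717.5) [354 214] [384 244]
mod (array([368.58740855, 228.91039171]), 732.4160787751898) [353.1328  213.76515] [384.00363 243.94408]
mod (array([368.58470402, 226.94245824]), 731.7429988763761) [353.1371  211.80031] [383.99545 241.97775]
scene img (array([187.37877965, 221.16259279]), 920.5) [170 205] [205 237]
mod (array([187.74730446, 221.71292281]), 976.6474723520223) [169.32542 204.71722] [206.01894 238.75583]
mod (array([188.09344427, 223.68872301]), 983.2557197009446) [169.62558 206.6191 ] [206.41066 240.80562]
```

Request:
move_arm([
  [0.6,[-0.002,0.032,0],[0,0,-0.017]],
  [0.6,[-0.0025,0.032,0],[0,0,-0.017]],
  [0.6,[-0.003,0.032,0],[0,0,-0.017]],
  [0.6,[-0.0035,0.032,0],[0,0,-0.017]],
  [0.6,[-0.004,0.032,0],[0,0,-0.017]],
  [0.6,[-0.0045,0.032,0],[0,0,-0.017]],
  [0.6,[-0.005,0.032,0],[0,0,-0.017]],
  [0.6,[-0.0055,0.032,0],[0,0,-0.017]],
  [0.6,[-0.009,0.021,0],[0,0,0]],
  [0.6,[-0.009,0.021,0],[0,0,0]],
])

```text
time: 13.88
eef_pos: [0.5217, -0.0484, 0.3152]
tcp_rot: [0.991, 0.135, -0.001, -0.0]
contact_force: [-1.4, 0.0, -0.3]
opening: 0.596
finger_force: 0.0
```

Request:
move_arm([
  [0.6,[-0.009,0.021,0.01],[0,0,0]],
  [0.6,[-0.009,0.021,0.02],[0,0,0]],
  [0.6,[-0.009,0.021,0.02],[0,0,0]],
  [0.6,[-0.009,0.021,0.02],[0,0,0]],
  [0.6,[-0.009,0.021,0.02],[0,0,0]],
  [0.6,[-0.009,0.021,0.02],[0,0,0]],
  [0.6,[-0.009,0.021,0.02],[0,0,0]],
  [0.6,[-0.009,0.021,0.02],[0,0,0]],
  [0.6,[0,0,0.02],[0,0,0]],
  [0.6,[0,0,0],[0,0,0]],
])

```text
time: 14.72
eef_pos: [0.4944, -0.227, 0.1407]
tcp_rot: [0.991, 0.134, -0.004, -0.004]
contact_force: [-0.3, -0.0, -0.7]
opening: 0.599
finger_force: 0.0
```

```bash
python3 - <<'E'
from cov import *
seg(np.array([.5005,-.224,.07]),down(.275),1); print(get_state()['eef_pos'])
E
```

```text
q [-0.62  0.1   1.97 -0.    1.09  0.68]
turn/row [-0.0085  0.0077 -0.0055]
0 [ 0.0072 -0.0007  0.0707]
[ 0.49442161 -0.22704702  0.14074134]
```

Request:
move_arm([
  [0.6,[0.004,0,0.01],[0,0,0]],
  [0.6,[0,0,0.015],[0,0,0]],
  [0.6,[0,0,0.015],[0,0,0]],
  [0.6,[0,0,0.015],[0,0,0]],
  [0.6,[0,0,0.01],[0,0,0]],
  [0.6,[0,0,0.005],[0,0,0]],
  [0.6,[0,0,0],[0,0,0]],
  [0.6,[0,0,0],[0,0,0]],
  [0.6,[0,0,0],[0,0,0]],
  [0.6,[0,0,0],[0,0,0]],
])

```text
time: 15.55
eef_pos: [0.5025, -0.2274, 0.0777]
tcp_rot: [0.991, 0.136, 0.0, 0.001]
contact_force: [-0.0, -0.5, 0.3]
opening: 0.599
finger_force: 0.0
```

```bash
python3 - <<'E'
from cov import *
seg(np.array([.5005,-.224,.020]),down(.275),1); print(get_state()['eef_pos'])
E
```

```text
q [-0.61  0.2   1.99 -0.    0.95  0.69]
turn/row [ 0.0016 -0.0005 -0.0031]
0 [-0.001  -0.0039  0.0577]
[ 0.50251535 -0.22743041  0.07768666]
```

Request:
move_arm([
  [0.6,[-0.001,-0.004,0.01],[0,0,0]],
  [0.6,[0,0,0.01],[0,0,0]],
  [0.6,[0,0,0.01],[0,0,0]],
  [0.6,[0,0,0.01],[0,0,0]],
  [0.6,[0,0,0.008],[0,0,0]],
  [0.6,[0,0,0.006],[0,0,0]],
  [0.6,[0,0,0.003],[0,0,0]],
  [0.6,[0,0,0],[0,0,0]],
  [0.6,[0,0,0],[0,0,0]],
  [0.6,[0,0,0],[0,0,0]],
])

```text
time: 16.38
eef_pos: [0.5001, -0.2237, 0.02]
tcp_rot: [0.991, 0.136, -0.0, 0.0]
contact_force: [-0.3, -0.7, 0.3]
opening: 0.603
finger_force: 0.0
```

Request:
move_arm([
  [0.3,[0,0,0],[0,0,0]],
  [0,[0,0,0],[0,0,0]],
  [0,[0,0,0],[0,0,0]],
  [0,[0,0,0],[0,0,0]],
  [0,[0,0,0],[0,0,0]],
  [0,[0,0,0],[0,0,0]],
  [0,[0,0,0],[0,0,0]],
  [0,[0,0,0],[0,0,0]],
  [0,[0,0,0],[0,0,0]],
  [0,[0,0,0],[0,0,0]],
], grip_force=60)

```text
time: 17.22
eef_pos: [0.5001, -0.2238, 0.0201]
tcp_rot: [0.991, 0.135, -0.0, 0.0]
contact_force: [0.2, -0.1, 5.8]
opening: 0.153
finger_force: 60.4
```

```bash
python3 - <<'E'
from cov import *
p1=np.array([.50,-.12,.24])
s=seg(p1,down(.275),1); print(get_state()['eef_pos'])
seg(DO+.14*DA[:,2],RT,10,*s)
E
```

```text
q [-0.61  0.28  2.01 -0.    0.84  0.69]
turn/row [ 0.0007  0.0003 -0.0032]
0 [ 0.0277 -0.0998 -0.22  ]
[ 0.50012872 -0.22375907  0.02010456]
turn/row [-0.0034  0.0488  0.0136]
0 [ 0.0054 -0.0124  0.0058]
1 [ 0.0049 -0.0125  0.006 ]
2 [ 0.0044 -0.0126  0.0062]
3 [ 0.004  -0.0126  0.0064]
4 [ 0.0035 -0.0127  0.0065]
5 [ 0.003  -0.0128  0.0066]
6 [ 0.0025 -0.0128  0.0067]
7 [ 0.002  -0.0129  0.0068]
8 [ 0.0015 -0.0129  0.0068]
9 [ 0.001  -0.013   0.0068]
```

Request:
move_arm([
  [0,[0,0,-0.01],[0,0,0]],
  [0,[0,0,-0.02],[0,0,0]],
  [0,[0,0,-0.025],[0,0,0]],
  [0,[0,0,-0.03],[0,0,0]],
  [0,[0.005,-0.015,-0.03],[0,0,0]],
  [0,[0.005,-0.015,-0.03],[0,0,0]],
  [0,[0.005,-0.02,-0.03],[0,0,0]],
  [0,[0.005,-0.02,-0.025],[0,0,0]],
  [0,[0.004,-0.015,-0.02],[0,0,0]],
  [0,[0.004,-0.015,0],[0,0,0]],
])

```text
time: 18.05
eef_pos: [0.5015, -0.1192, 0.2446]
tcp_rot: [0.991, 0.136, 0.003, 0.002]
contact_force: [0.7, -0.5, -0.8]
opening: 0.152
finger_force: 59.5
```

Request:
move_arm([
  [0,[0.005,-0.012,0.006],[-0.003,0.049,0.0135]],
  [0,[0.005,-0.0125,0.006],[-0.003,0.049,0.0135]],
  [0,[0.0045,-0.0125,0.006],[-0.003,0.049,0.0135]],
  [0,[0.004,-0.0125,0.0065],[-0.0035,0.049,0.0135]],
  [0,[0.0035,-0.0125,0.0065],[-0.0035,0.049,0.0135]],
  [0,[0.003,-0.013,0.0065],[-0.0035,0.049,0.0135]],
  [0,[0.0025,-0.013,0.0065],[-0.0035,0.049,0.0135]],
  [0,[0.002,-0.013,0.007],[-0.0035,0.049,0.0135]],
  [0,[0.0015,-0.013,0.007],[-0.0035,0.049,0.0135]],
  [0,[0.001,-0.013,0.007],[-0.0035,0.049,0.0135]],
])

```text
time: 18.88
eef_pos: [0.5174, 0.0149, 0.1799]
tcp_rot: [0.968, 0.065, 0.242, -0.017]
contact_force: [-0.2, -0.0, -1.4]
opening: 0.149
finger_force: 59.5
```

```bash
python3 - <<'E'
from cov import *
print(get_state()['eef_pos']); seg(DO+.09*DA[:,2],RT,1)
E
```

```text
[0.51742071 0.01491268 0.17994586]
q [-0.26 -0.27  2.29  0.29  0.68  1.  ]
turn/row [-0.0001 -0.001  -0.0029]
0 [0.0012 0.0013 0.0487]
```

Request:
move_arm([
  [0,[0.001,0.001,0.01],[0,0,-0.003]],
  [0,[0,0,0.01],[0,0,0]],
  [0,[0,0,0.01],[0,0,0]],
  [0,[0,0,0.01],[0,0,0]],
  [0,[0,0,0.01],[0,0,0]],
  [0,[0,0,0.01],[0,0,0]],
  [0,[0,0,0.01],[0,0,0]],
  [0,[0,0,0],[0,0,0]],
  [0,[0,0,0],[0,0,0]],
  [0,[0,0,0],[0,0,0]],
])

```text
time: 19.72
eef_pos: [0.5517, 0.0177, 0.1198]
tcp_rot: [0.968, 0.066, 0.241, -0.016]
contact_force: [-0.2, 0.1, -0.7]
opening: 0.152
finger_force: 59.6
```

```bash
python3 - <<'E'
from cov import *
print('DO proj top',proj('top',DO),'gold dot 270.9,187.9')
st=get_state(); p=st['eef_pos']; R0=R.from_quat(st['tcp_rot']).as_matrix(); A=np.column_stack([R0[:,0],-R0[:,1],-R0[:,2]])
print('in dock frame',DA.T@(p-DO), st['contact_force']); seg(DO+.035*DA[:,2],RT,1)
o=p-.02*A[:,2]
for n in ('top','scene'):
    im=read_camera(n)[:,:,::-1].copy(); cv2.imwrite(f'pics/ins_{n}.png',im)
    c=proj(n,o)[0].astype(int); m=mask(im,c[0]-30,c[1]-30,60,60); h=cv2.convexHull(cv2.findNonZero(m)); 
    md=model(n,A,o); print(n,stats(h),h[:,0].min(0),h[:,0].max(0),'mod',stats(md),md[:,0].min(0),md[:,0].max(0))
E
```

```text
DO proj top [[271.76546663 192.63310207]] gold dot 270.9,187.9
in dock frame [ 0.00084326 -0.00055541  0.0694667 ] [-0.24036583  0.11318329 -0.67956396]
q [-0.23 -0.08  2.26  0.34  0.53  0.95]
turn/row [ 0.0002 -0.0002  0.0011]
0 [-0.0009 -0.0006  0.0345]
top (array([271.86803084, 197.03855279]), 562.0) [257 185] [288 208] mod (array([272.73463421, 200.59949356]), 842.1727575517725) [256.4865  184.35861] [289.1563  216.78163]
scene (array([306.45432609, 198.08807308]), 967.0) [286 182] [324 220] mod (array([305.48239852, 194.27434773]), 855.6801464438904) [285.6867  180.74022] [325.0941  207.86273]
```

```bash
python3 - <<'E'
from cov import *
print('far rim pts (chamfer .0425, hole .0405)',proj('top',np.array([[.0425,0,.014],[.0405,0,.014],[.0405,0,0],[0,.0425,.014],[0,.0405,.012]])@DA.T+DO).round(1))
st=get_state(); p=st['eef_pos']; R0=R.from_quat(st['tcp_rot']).as_matrix(); A=np.column_stack([R0[:,0],-R0[:,1],-R0[:,2]])
b=cv2.imread('pics/ins_scene.png'); a=cv2.imread('pics/ins_top.png')
def up(im,x0,y0): return cv2.resize(im[y0:y0+100,x0:x0+80],None,fx=5,fy=5,interpolation=cv2.INTER_CUBIC)
S=[]
for n,im,x0,y0 in (('top',a,230,150),('scene',b,265,165)):
    u=up(im,x0,y0)
    f=lambda P:np.int32((proj(n,P)-[x0,y0]+.5)*5)
    L=.065
    cv2.polylines(u,[f(np.array([[L,L,.014],[L,-L,.014],[-L,-L,.014],[-L,L,.014]])@DA.T+DO)],True,(0,255,0),1)
    cv2.polylines(u,[f(np.c_[.0425*np.cos(t),.0425*np.sin(t),0*t+.014]@DA.T+DO)],True,(0,255,0),1)
    cv2.polylines(u,[f(np.c_[.038*np.cos(t),.038*np.sin(t),0*t+.014]@A.T+p-.02*A[:,2])],True,(255,0,255),1)
    S.append(u)
cv2.imwrite('pics/ins.png',np.hstack(S))
E
```

```text
far rim pts (chamfer .0425, hole .0405) [[269.9 178.1]
 [270.  178.9]
 [269.8 177.1]
 [254.5 196.7]
 [255.3 196.3]]
```

View pics/ins.png

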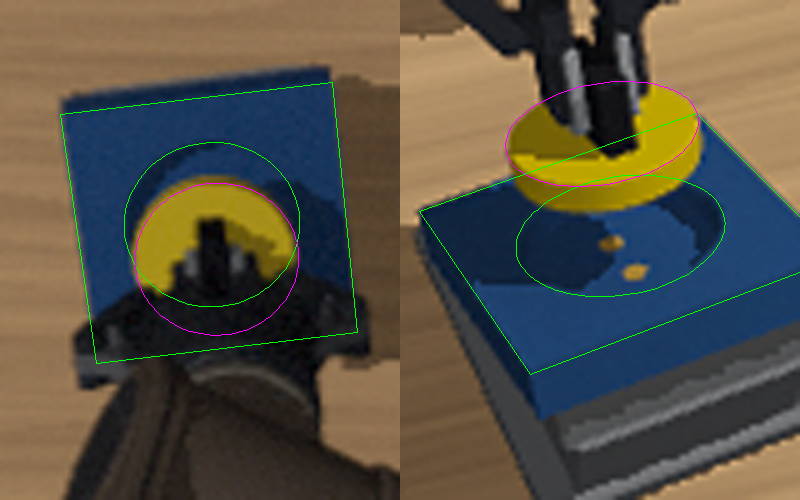

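The overlays sit on the dock face edges and the recess rim, centred at scene (389,213). The held cover agrees with its model within about 1 px and has a 2.5 mm margin. The two gold dots are contacts on the recess floor. I'll insert slowly.

Request:
move_arm([
  [0,[-0.001,-0.0005,0.008],[0,0,0]],
  [0,[0,0,0.008],[0,0,0]],
  [0,[0,0,0.007],[0,0,0]],
  [0,[0,0,0.004],[0,0,0]],
  [0,[0,0,0.003],[0,0,0]],
  [0,[0,0,0.003],[0,0,0]],
  [0,[0,0,0.003],[0,0,0]],
  [0,[0,0,0.003],[0,0,0]],
  [0,[0,0,0],[0,0,0]],
  [0,[0,0,0],[0,0,0]],
])

```text
time: 20.65
eef_pos: [0.5694, 0.0204, 0.0849]
tcp_rot: [0.968, 0.066, 0.242, -0.016]
contact_force: [-0.6, 0.6, -0.7]
opening: 0.153
finger_force: 59.6
```

```bash
python3 - <<'E'
from cov import *
st=get_state(); p=st['eef_pos']
print('in dock frame',DA.T@(p-DO), DA.T@st['contact_force']); seg(DO+.02*DA[:,2],RT,1)
E
```

```text
in dock frame [ 0.00026456 -0.00027669  0.03019862] [-0.78066574  0.68436218 -0.40047362]
q [-0.21  0.03  2.23  0.38  0.45  0.91]
turn/row [ 0.0005 -0.0007  0.001 ]
0 [-0.0003 -0.0003  0.0102]
```

Request:
move_arm([
  [0,[0,0,0.002],[0,0,0]],
  [0,[0,0,0.002],[0,0,0]],
  [0,[0,0,0.002],[0,0,0]],
  [0,[0,0,0.002],[0,0,0]],
  [0,[0,0,0.001],[0,0,0]],
  [0,[0,0,0],[0,0,0]],
  [0,[0,0,0],[0,0,0]],
  [0,[0,0,0],[0,0,0]],
  [0,[0,0,0],[0,0,0]],
  [0,[0,0,0],[0,0,0]],
])

```text
time: 21.48
eef_pos: [0.5734, 0.0209, 0.0776]
tcp_rot: [0.968, 0.067, 0.242, -0.016]
contact_force: [-6.9, -1.7, 6.9]
opening: 0.153
finger_force: 61.0
```

```bash
python3 - <<'E'
from cov import *
st=get_state(); p=st['eef_pos']
print('in dock frame',DA.T@(p-DO), DA.T@st['contact_force'])
E
```

```text
in dock frame [ 0.00041251 -0.00039041  0.02188875] [-3.01467481 -0.76606346  9.46286525]
```

Request:
move_arm([
  [0,[0,0,0.001],[0,0,0]],
  [0,[0,0,0.001],[0,0,0]],
  [0,[0,0,0],[0,0,0]],
  [0,[0,0,0],[0,0,0]],
  [0,[0,0,0],[0,0,0]],
  [0,[0,0,0],[0,0,0]],
  [0,[0,0,0],[0,0,0]],
  [0,[0,0,0],[0,0,0]],
  [0,[0,0,0],[0,0,0]],
  [0,[0,0,0],[0,0,0]],
])

```text
time: 22.32
eef_pos: [0.5734, 0.0209, 0.0775]
tcp_rot: [0.968, 0.067, 0.241, -0.017]
contact_force: [-29.0, -5.2, 28.9]
opening: 0.153
finger_force: 65.5
```

```bash
python3 - <<'E'
from cov import *
st=get_state(); p=st['eef_pos']
print('in dock frame',DA.T@(p-DO), DA.T@st['contact_force'],st['wrist_torque'])
E
```

```text
in dock frame [ 0.00038663 -0.00032962  0.021787  ] [-12.44419651  -1.2497668   39.29993041] [-0.44633898  2.16632642 -0.22151339]
```

A rigid stop at 21.8 mm means the cover is home, since the floor is about 60 mm up against my 58 mm fit. I'll relax the push, let go and retreat along the axis.

Request:
move_arm([
  [0,[0,0,-0.001],[0,0,0]],
  [0,[0,0,-0.001],[0,0,0]],
  [0,[0,0,-0.0005],[0,0,0]],
  [0,[0,0,0],[0,0,0]],
  [0.25,[0,0,0],[0,0,0]],
  [0.4,[0,0,0],[0,0,0]],
  [0.6,[0,0,0],[0,0,0]],
  [0.6,[0,0,0],[0,0,0]],
  [0.6,[0,0,0],[0,0,0]],
  [0.6,[0,0,0],[0,0,0]],
], grip_force=20)

```text
time: 23.15
eef_pos: [0.5735, 0.021, 0.0775]
tcp_rot: [0.968, 0.066, 0.242, -0.016]
contact_force: [0.2, -0.4, -0.7]
opening: 0.605
finger_force: 0.0
```

Request:
move_arm([
  [0.6,[0,0,-0.008],[0,0,0]],
  [0.6,[0,0,-0.01],[0,0,0]],
  [0.6,[0,0,-0.01],[0,0,0]],
  [0.6,[0,0,-0.015],[0,0,0]],
  [0.6,[0,0,-0.02],[0,0,0]],
  [0.6,[0,0,-0.03],[0,0,0]],
  [0.6,[0,0,-0.03],[0,0,0]],
  [0.6,[0,0,-0.02],[0,0,0]],
  [0.6,[0,0,-0.01],[0,0,0]],
  [0.6,[0,0,0],[0,0,0]],
])

```text
time: 23.98
eef_pos: [0.5027, 0.0108, 0.2158]
tcp_rot: [0.967, 0.066, 0.245, -0.015]
contact_force: [-1.0, 0.3, 0.1]
opening: 0.599
finger_force: 0.0
```

```bash
python3 - <<'E'
from cov import *
st=get_state(); print(st['time'],st['contact_force'],st['qpos'].round(2))
D2=DO+[0,0,.0018]
for n in ('top','scene'):
    im=read_camera(n)[:,:,::-1].copy(); cv2.imwrite(f'pics/fin_{n}.png',im)
    c=proj(n,D2)[0].astype(int); m=mask(im,c[0]-28,c[1]-28,56,56); h=cv2.convexHull(cv2.findNonZero(m))
    top=cv2.convexHull(proj(n,np.c_[.038*np.cos(t),.038*np.sin(t),0*t+.014]@DA.T+D2).astype(np.float32))
    print(n,stats(h),h[:,0].min(0),h[:,0].max(0),'home',stats(top),top[:,0].min(0),top[:,0].max(0))
E
```

```text
23.9833 [-1.00419748  0.33715587  0.13628991] [-0.28 -0.36  2.29  0.27  0.77  1.  ]
top (array([271.62805304, 194.52174924]), 716.5) [256 180] [287 209] home (array([271.90769562, 194.37234766]), 724.8655689603183) [256.21143 179.66855] [287.60822 209.07422]
scene (array([308.44305772, 211.53926157]), 641.0) [290 200] [327 222] home (array([308.66023547, 211.16830553]), 626.0874144113623) [289.9696  200.28616] [327.36057 222.04778]
```

In both views the cover's outline matches a flush disc in the recess to within 0.4 px. Handing in.

```bash
python3 -c "
from plant import *
print(sign_off())"
```

```text
the job is handed in; nothing more can be done
None
```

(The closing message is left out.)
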